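# Spin-check a star wheel and sort it

## Task

Check the bearing of the star wheel unit on the bench: give its white star wheel a brisk push with a fingertip so that it spins, let go and see how it runs. If it runs on by itself, stand the unit upright in the round dish; if it binds and stops at once, stand it upright in the square tray. Set it down, do not drop it.

Things in the scene. Friction and masses are not known exactly. Their poses are not given: they have to be found in the camera images.
- unit_grip (a point): Grip point of the star wheel unit, which stands loose on the bench (0.6 to 0.8 kg): on its axis, 85 mm above its underside, in the middle of the fixed upright round steel axle head, 22 mm in diameter from 60 to 100 mm above the underside (its top). z is up along the axis; the direction of x and y does not matter.
- unit_foot (a point): Centre of the underside of the unit, 85 mm below unit_grip. The unit's foot is a round steel block 84 mm across and 30 mm high, with a 40 mm neck up to 40 mm; above it sits the white star wheel.
- wheel (a joint): Angle of the star wheel, rad, counter-clockwise from above, endless. White, six arms 13 mm wide, 96 mm over the tips, 42 to 58 mm above the unit's underside, a dark bolt head on one arm. Good: runs on for over a second after a push; binding: stops within 0.1 s of the finger leaving. Either may be drawn; it cannot be seen. The unit stays put when a tip is pushed sideways at up to 0.25 m/s.
- dish: Round plain metal dish, fixed to the bench, 150 mm across the rim and 140 mm underneath, rim 16 mm high, floor 3 mm thick. Origin: centre of its underside, on the bench. For a free-running unit. Dish and tray stand left and right of the unit, either way round.
- tray: Square plain metal tray, fixed to the bench, 150 x 150 mm outside and 144 x 144 mm inside, rim 16 mm high, floor 3 mm thick. Origin: centre of its underside, on the bench; x and y along its sides. For a binding unit.
Not all that is in view belongs to the job. Leave any pink or purple look-alike of the dish alone.

How it is judged:
On the way, in this order (a step that is already met when the one before it is completed fails the run):
1. the star wheel is spun (faster than 0.4 rad/s for a moment) while the unit stands on the bench ((velocity of joint wheel above 0.4 rad/s or velocity of joint wheel below -0.4 rad/s) and height (world z) of unit_foot below 0.01 m), for 0.02 s.
2. the unit is lifted off the bench by more than 20 mm (height (world z) of unit_foot above 0.02 m), for 0.2 s.
At the end, for the whole second after the job is handed in: The unit stands upright (within 6 degrees), at rest and flat on the floor, its axis within 45 mm of the centre: in the round dish if its wheel runs freely, in the square tray if it binds (then the unseen seal_pad in its foot lies on the wheel collar, x below 26 mm) (((x of seal_pad in the frame of unit above 0.026 m and horizontal distance between unit_foot and dish below 0.045 m) or (x of seal_pad in the frame of unit below 0.026 m and horizontal distance between unit_foot and tray below 0.045 m)) and height (world z) of unit_foot below 0.008 m and angle between unit_foot's own z axis and vertical below 0.1 rad and linear speed of unit below 0.02 m/s); the robot touches nothing.
It fails at once if the unit is let fall: free of the gripper with its foot more than 40 mm above the bench (height (world z) of unit_foot above 0.04 m and contact force between the fingers and unit below 0.02 N).
It fails at once if the unit is tipped over (more than 45 degrees) (angle between unit_foot's own z axis and vertical above 0.785 rad).
It also fails if it takes over 43 s, if anything falls off the work surface, if the arm or the gripper's body presses on something with over 40 N, if the wrist force passes 120 N, or if a joint passes its speed limit or range.

## Robot

A 7-joint arm with a two-finger parallel gripper is mounted at the origin on a cart in front of the work surface, level with it; the furniture and walls round the work are solid. World frame = base frame: x ahead of the robot, y to its left, z up, the work surface at z = 0. Lengths are in m, angles in rad, forces in N, time in s.
With the tool pointing down it reaches from about 0.4 to 0.85 m from the base axis. Payload 10.4 kg.
Tool frame: the origin (TCP) lies midway between the tips of the shut fingers; the grasp point (between the pads) lies 19 mm behind it (r.tcp_to_grasp is the z of the grasp point in the tool frame, in m); z points along the fingers, x is the direction in which the jaws open and shut, and the axes are right-handed (so a half turn about z gives the same grasp; the last joint's range is limited). The gripper opens to 87 mm and grips with 3 to 60 N. Pads are 19 mm wide; open, the fingers measure 117 mm over their backs; the gripper's body (75 mm by 190 mm) begins 51 mm behind the grasp point.
Start: joints at [-1.246, 0.332, -0.065, 1.46, 0.022, 1.35, -0.088], TCP at [0.213, 0.588, 0.223] pointing down, gripper open.
Joint ranges: [-2.6, 2.6], [-0.5, 2.12], [-1.47, 1.34], [0.16, 2.42], [-1.27, 4.41], [0.06, 2.06], [-2.6, 2.6]. Speed limits (rad/s): [2.22, 2.22, 2.79, 2.79, 3.14, 3.14, 3.14].

## Interface

Orientations are given as a unit quaternion [x, y, z, w].
In Python, from bench import r, camera, close_job gives the robot as it stands. The module is installed in compiled form; this text tells all that it offers.
- The arm moves only by the shell command python3 -m crank 'ROWS' [FORCE]. ROWS is JSON, a list of rows, each an object of numbers: "x", "y", "z": the shift along the tool's x, y, z scaled (see below); "ax", "ay", "az": the turn, a rotation vector about the tool's x, y, z scaled (see below); "claw": the closure, from -1 (fully open) to 1 (shut), so that 0 is half open. A call has exactly 5 rows; each row is the pose to reach, as a shift and turn from the pose commanded when the call began, along the tool's axes at that moment; what a row does not reach only later rows make up. The controller multiplies each number of a shift by 1 m and each number of a turn by 2 rad. A row lasts 1/12 s, in which the tool goes at most 41.7 mm and 7.16 degrees, less where a joint would pass 70% of its speed; a pose out of reach is approached as far as the arm can. A call with a number of a shift or a turn outside -1 to 1 is refused whole. A call with a gripper value outside its range is refused whole. The fingers move at their own pace and stop on an object; FORCE is the grip in N (left out, the last holds). Time passes only in rows, so rows that repeat a pose let the fingers close, or fill a call up. It gives the time, the measured TCP pose, the force and the opening at its end, in the units of the state.
- r.read_state(): the state, without advancing time (a new reading comes with each control period).
- camera(name): name is "side" or "top" or "wrist"; returns a dict with "color" (400x640x3 uint8, blue, green, red), "fx", "fy", "cx", "cy" (pixels), "eye" and "orientation" of the camera in the world. Camera axes: x right, y down, z forward; pixel columns grow to the right and rows downward; lengths in m; the calibration is good to about 2 mm. A picture is of the moment at which its call begins. There is no depth.
- close_job(): hands the job in, once; it reports no verdict.
The state is a dict: "time": time; "joint_positions": joint angles; "joint_vel": joint speeds; "joint_torque": joint torques, N m; "ee_pos": TCP position; "eef_rot": TCP orientation; "ft_force": force on the tool from outside, world axes, zero at the start; "torque": the same for the moment, N m; "width": finger opening in m.
Only numpy, scipy, OpenCV 4.12 (cv2) and the standard library are available. Lean on these libraries where they do the work, as an engineer would, in place of code of your own. Each camera call takes 0.05 s, during which the arm holds its last target. There are 200 camera calls.

## Working session

There is one attempt and no reset: what is moved stays moved. The work goes in short steps, Python scripts to look and compute and a shell command to move; the robot and the scene stay as the last step left them, time stands still between calls to the robot, and variables do not carry over. Pictures are saved under pics/ and viewed, about 8 in all and at most 12, crops included, and the job is handed in when it is done.

```bash
mkdir -p pics; cat > h.py <<'E'
import numpy as np, cv2
from bench import r, camera, close_job
from scipy.spatial.transform import Rotation as R
def ray(c,u,v):
    d=R.from_quat(c["orientation"]).apply([(u-c["cx"])/c["fx"],(v-c["cy"])/c["fy"],1]); return np.array(c["eye"]),d
def plane(c,u,v,z):
    e,d=ray(c,u,v); return e+d*(z-e[2])/d[2]
def proj(c,p):
    q=R.from_quat(c["orientation"]).inv().apply(np.array(p)-c["eye"]); return q[0]/q[2]*c["fx"]+c["cx"],q[1]/q[2]*c["fy"]+c["cy"]
E
python3 - <<'E'
from h import *
for n in ("top","side"):
    c=camera(n); cv2.imwrite(f"pics/{n}0.png",c["color"]); print(n,c["fx"],c["cx"],c["cy"],c["eye"],c["orientation"])
s=r.read_state(); print(s["time"],s["ee_pos"],s["eef_rot"],s["width"],R.from_quat(s["eef_rot"]).as_matrix().round(3))
E
```

```text
top 372.78519738957687 322.9244728203077 204.17774069968252 [ 0.36063705 -0.0937099   1.06623743] [ 0.71594305 -0.69639414  0.04017119 -0.02910373]
side 510.60452753963625 314.6939058599502 195.30055746944967 [ 0.36695391 -1.30551165  1.04066558] [ 0.8991345  -0.0504493   0.02021124 -0.43428507]
0.1 [0.21293077 0.58726132 0.22187021] [ 8.18792475e-01  5.74089297e-01 -4.76035380e-04  3.68943659e-04] 0.08681936197129646 [[ 0.341  0.94  -0.   ]
 [ 0.94  -0.341 -0.001]
 [-0.001  0.    -1.   ]]
```

View pics/top0.png

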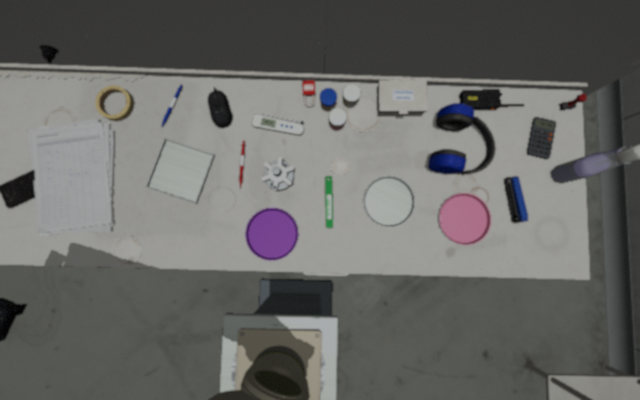

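View pics/side0.png

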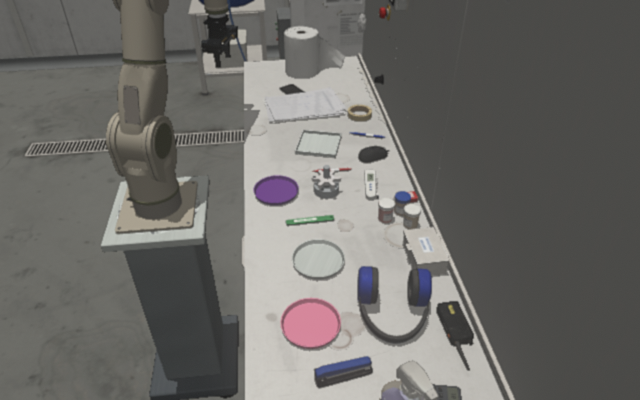

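The top view shows the unit at about (278,174), the square tray at (181,170), the plain dish at (388,201), and purple and pink look-alikes at (272,233) and (465,218). The side view agrees. Next I'll measure them.

```bash
python3 - <<'E'
from h import *
t=camera("top"); s=camera("side")
img=t["color"]
# unit crop enlarged
cv2.imwrite("pics/u1.png",np.hstack([cv2.resize(img[145:205,245:310],None,fx=6,fy=6,interpolation=3),cv2.resize(s["color"][160:205,300:355],(390,360),interpolation=3)]))
g=cv2.cvtColor(img,cv2.COLOR_BGR2GRAY)
e=cv2.Canny(g,25,70)
for name,(x0,x1,y0,y1) in dict(dish=(358,418,172,231),tray=(142,220,135,207)).items():
    m=np.zeros_like(e); m[y0:y1,x0:x1]=e[y0:y1,x0:x1]
    p=cv2.findNonZero(m); h=cv2.convexHull(p)
    if name=="dish":
        (cx,cy),a,b=cv2.fitEllipse(h); print("ell",cx,cy,a)
        print(name,plane(t,cx,cy,.016).round(4), "diam",np.array(a)*(1.066-.016)/t["fx"])
    else:
        rr=cv2.minAreaRect(h); b=cv2.boxPoints(rr); w=np.array([plane(t,*q,.016) for q in b]); print(name,rr,w.round(4),w.mean(0),np.linalg.norm(w[0]-w[1]),np.linalg.norm(w[1]-w[2]))
# white wheel
sub=g[150:200,252:304]; _,m=cv2.threshold(sub,0,255,cv2.THRESH_OTSU); print(_)
n,l,st,ce=cv2.connectedComponentsWithStats((sub>195).astype(np.uint8)); print(st,ce+[252,150])
E
```

```text
ell 388.0528259277344 201.1102294921875 (51.804054260253906, 53.64956283569336)
dish [ 0.4782 -0.2936  0.016 ] diam [0.14591314 0.15111126]
tray ((180.36790466308594, 171.00662231445312), (55.43137741088867, 55.257713317871094), 20.323135375976562) [[0.4976 0.3949 0.016 ]
 [0.6487 0.3513 0.016 ]
 [0.5972 0.2003 0.016 ]
 [0.4473 0.2459 0.016 ]] [0.54771418 0.2980922  0.016     ] 0.1571721913507201 0.15958856704612506
136.0
[[   0    0   52   50 2600]] [[277.5 174.5]]
```

View pics/u1.png

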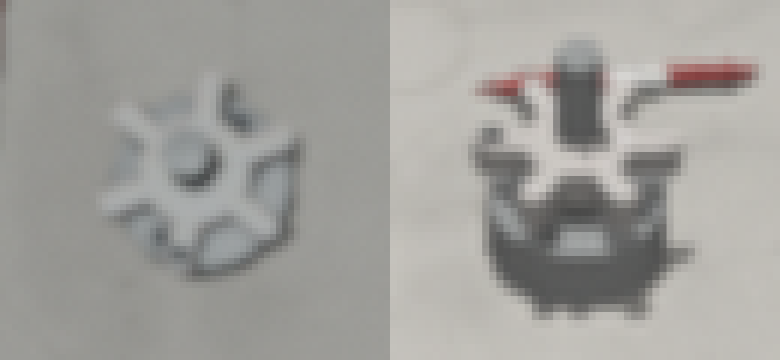

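The crop shows the head top at about (277,171) and the wheel centre at about (278.1,173.4) in the top image. In the side image the head top is at about (326.5,166.5).

```bash
python3 - <<'E'
from h import *
t=camera("top"); s=camera("side")
print("head",plane(t,277.2,171.3,.1)," wheel",plane(t,278.1,173.4,.058)," side head",plane(s,326.5,166.5,.1))
U=plane(t,278.0,173.1,.066)*[1,1,0]
for a in [(210,80),(125,115),(105,203),(270,225),(295,140)]:
    p=plane(t,245+a[0]/6,145+a[1]/6,.058)-U; print(np.hypot(*p[:2]).round(3),np.degrees(np.arctan2(p[1],p[0])).round(0))
S=r.read_state(); M=R.from_quat(S["eef_rot"]).as_matrix()
P=np.array(S["ee_pos"])
print("U",U,"tool y",M[:,1])
for tt in(-.07,.07):
    tgt=U+M[:,1]*.0475+M[:,0]*tt+[0,0,.12]
    print(tt,tgt,"rel",M.T@(tgt-P))
E
```

```text
head [0.53901882 0.01460893 0.1       ]  wheel [0.54103019 0.01663636 0.058     ]  side head [0.54154529 0.01480973 0.1       ]
0.043 -4.0
0.043 54.0
0.045 110.0
0.04 -126.0
0.046 -70.0
U [0.54041463 0.01606325 0.        ] tool y [ 9.40108685e-01 -3.40874846e-01  7.17762365e-06]
-0.07 [ 0.56120856 -0.06593591  0.12002837] rel [-0.4955484   0.5500845   0.10247005]
0.07 [0.60893103 0.0656793  0.11997231] rel [-0.3555484   0.5500845   0.10247005]
```

```bash
python3 -m crank '[{"x":-0.11,"y":0.17,"z":0.03,"claw":1},{"x":-0.11,"y":0.17,"z":0.03,"claw":1},{"x":-0.11,"y":0.17,"z":0.03,"claw":1},{"x":-0.11,"y":0.17,"z":0.03,"claw":1},{"x":-0.11,"y":0.17,"z":0.03,"claw":1}]' 20
python3 -m crank '[{"x":-0.11,"y":0.17,"z":0.03,"claw":1},{"x":-0.11,"y":0.17,"z":0.03,"claw":1},{"x":-0.11,"y":0.17,"z":0.03,"claw":1},{"x":-0.11,"y":0.17,"z":0.03,"claw":1},{"x":-0.11,"y":0.17,"z":0.03,"claw":1}]'
python3 -m crank '[{"x":-0.11,"y":0.17,"z":0.03,"claw":1},{"x":-0.11,"y":0.17,"z":0.03,"claw":1},{"x":-0.11,"y":0.17,"z":0.03,"claw":1},{"x":-0.11,"y":0.17,"z":0.03,"claw":1},{"x":-0.11,"y":0.17,"z":0.03,"claw":1}]'
cat >> h.py <<'E'
U=np.array([.5405,.0155,0])
def rel(p):
    S=r.read_state(); M=R.from_quat(S["eef_rot"]).as_matrix(); print("t",S["time"],"at",np.round(S["ee_pos"],4),"z",M[:,2].round(3),"rel",(M.T@(np.array(p)-S["ee_pos"])).round(4))
E
python3 - <<'E'
from h import *
ty=np.array([.94,-.341,0]);tx=np.array([.341,.94,0])
rel(U+ty*.0475+tx*.07+[0,0,.046])
E
```

```text
t 0.3 at [0.213  0.5875 0.2223] z [-0. -0. -1.] rel [-0.356   0.5504  0.1764]schema error: expected keys x, y, z, ax, ay, az, claw
schema error: expected keys x, y, z, ax, ay, az, claw
schema error: expected keys x, y, z, ax, ay, az, claw
```

```bash
for i in 1 2 3; do python3 -m crank '[{"x":-0.11,"y":0.17,"z":0.03,"ax":0,"ay":0,"az":0,"claw":1},{"x":-0.11,"y":0.17,"z":0.03,"ax":0,"ay":0,"az":0,"claw":1},{"x":-0.11,"y":0.17,"z":0.03,"ax":0,"ay":0,"az":0,"claw":1},{"x":-0.11,"y":0.17,"z":0.03,"ax":0,"ay":0,"az":0,"claw":1},{"x":-0.11,"y":0.17,"z":0.03,"ax":0,"ay":0,"az":0,"claw":1}]' 20; done
python3 - <<'E'
from h import *
ty=np.array([.94,-.341,0]);tx=np.array([.341,.94,0])
rel(U+ty*.0475+tx*.07+[0,0,.046])
E
```

```text
time: 0.72
ee_pos: [0.3366, 0.424, 0.1923]
eef_rot: [0.819, 0.574, 0.0, 0.0]
ft_force: [0.5, 0.2, 0.2]
width: 0.0615
time: 1.13
ee_pos: [0.4589, 0.2625, 0.1625]
eef_rot: [0.819, 0.574, 0.0, 0.0]
ft_force: [1.0, 0.2, -0.1]
width: 0.0284
time: 1.55
ee_pos: [0.5811, 0.1011, 0.1324]
eef_rot: [0.819, 0.574, 0.0, 0.0]
ft_force: [0.8, 1.4, -0.2]
width: 0.0019
t 1.55 at [0.5811 0.1011 0.1324] z [ 0.001 -0.    -1.   ] rel [-0.0244  0.0385  0.0864]
```

```bash
python3 -m crank '[{"x":-0.02,"y":0.034,"z":0.01,"ax":0,"ay":0,"az":0,"claw":1},{"x":-0.024,"y":0.0385,"z":0.04,"ax":0,"ay":0,"az":0,"claw":1},{"x":-0.024,"y":0.0385,"z":0.07,"ax":0,"ay":0,"az":0,"claw":1},{"x":-0.024,"y":0.0385,"z":0.086,"ax":0,"ay":0,"az":0,"claw":1},{"x":-0.024,"y":0.0385,"z":0.086,"ax":0,"ay":0,"az":0,"claw":1}]' 20
python3 - <<'E'
from h import *
ty=np.array([.94,-.341,0]);tx=np.array([.341,.94,0])
rel(U+ty*.0475-tx*.07+[0,0,.046])
c=camera("wrist"); cv2.imwrite("pics/w1.png",c["color"])
E
```

```text
time: 1.97
ee_pos: [0.6054, 0.0673, 0.0425]
eef_rot: [0.819, 0.574, -0.003, -0.001]
ft_force: [-0.6, 0.3, -0.2]
width: 0.0002
t 1.9667 at [0.6054 0.0673 0.0425] z [-0.006 -0.001 -1.   ] rel [-0.1409  0.0041 -0.0031]
```

View pics/w1.png

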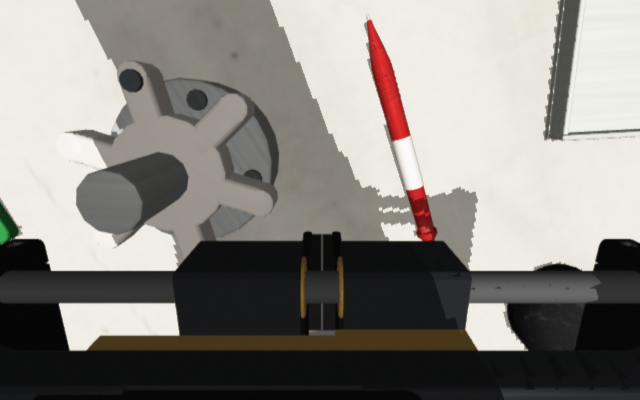

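The wrist view shows the unit clear, with its bolt arm at (130,78). The closed fingertips at (322,240) sit in the free space beside the wheel. Now sweep at about 0.2 m/s and watch.

```bash
python3 -m crank '[{"x":-0.01,"y":0.004,"z":-0.003,"ax":0,"ay":0,"az":0,"claw":1},{"x":-0.026,"y":0.004,"z":-0.003,"ax":0,"ay":0,"az":0,"claw":1},{"x":-0.043,"y":0.004,"z":-0.003,"ax":0,"ay":0,"az":0,"claw":1},{"x":-0.06,"y":0.004,"z":-0.003,"ax":0,"ay":0,"az":0,"claw":1},{"x":-0.077,"y":0.004,"z":-0.003,"ax":0,"ay":0,"az":0,"claw":1}]'
python3 -m crank '[{"x":-0.017,"y":0,"z":0,"ax":0,"ay":0,"az":0,"claw":1},{"x":-0.034,"y":0,"z":0,"ax":0,"ay":0,"az":0,"claw":1},{"x":-0.051,"y":0,"z":0,"ax":0,"ay":0,"az":0,"claw":1},{"x":-0.068,"y":0,"z":0,"ax":0,"ay":0,"az":0,"claw":1},{"x":-0.075,"y":0,"z":0,"ax":0,"ay":0,"az":0,"claw":1}]'
python3 - <<'E'
from h import *
ims=[]
for i in range(6): 
    print(r.read_state()["time"]); ims.append(camera("wrist")["color"])
a=[cv2.resize(i[0:300,200:640],(264,180),interpolation=3) for i in ims]
cv2.imwrite("pics/w2.png",np.vstack([np.hstack(a[:3]),np.hstack(a[3:])]))
for i in range(5): print(cv2.absdiff(ims[i],ims[i+1])[:240].mean())
rel(U+[0,0,.1])
E
```

```text
time: 2.43
ee_pos: [0.5859, -0.0083, 0.0515]
eef_rot: [0.819, 0.574, 0.001, 0.001]
ft_force: [0.6, -0.4, 0.7]
width: 0.0005
time: 2.85
ee_pos: [0.5594, -0.0807, 0.0514]
eef_rot: [0.82, 0.572, 0.001, 0.001]
ft_force: [-0.6, -0.9, 1.1]
width: 0.0004
2.85
2.9
2.95
3.0
3.05
3.1
1.2678645833333333
9.159327256944444
8.103838975694444
5.569852430555556
3.1602495659722223
t 3.15 at [ 0.5605 -0.0752  0.0498] z [ 0.001  0.001 -1.   ] rel [ 0.0786 -0.0496 -0.0501]
```

View pics/w2.png

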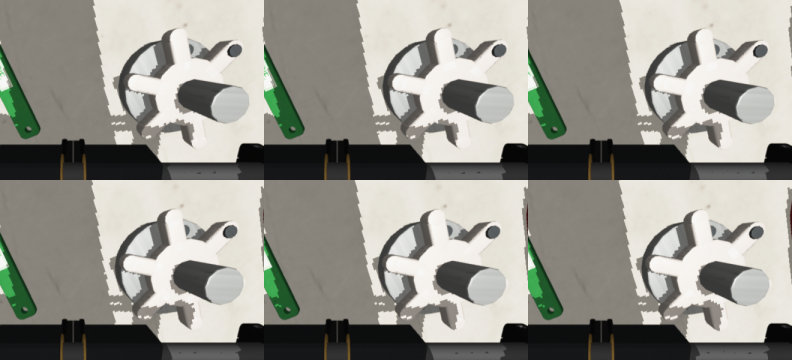

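All six frames, 2.85 to 3.10 s, show the wheel in the same pose, with the bolt at upper right of the hub. The frame differences come from the arm settling. I'll check that the wheel really turned during the push by comparing the bolt angle before and after.

```bash
python3 - <<'E'
from h import *
c=camera("wrist"); S=r.read_state()
cv2.imwrite("pics/w3.png",c["color"])
T=R.from_quat(S["eef_rot"]); C=R.from_quat(c["orientation"])
off=T.inv().apply(np.array(c["eye"])-S["ee_pos"]); rc=T.inv()*C
T1=R.from_quat([.819,.574,-.003,-.001]); c1=dict(c); c1["eye"]=np.array([.6054,.0673,.0425])+T1.apply(off); c1["orientation"]=(T1*rc).as_quat()
for k,(cc,px) in dict(before=(c1,(130,78)),after=(c,(587,87))).items():
    p=plane(cc,*px,.062)-U; print(k,p,np.degrees(np.arctan2(p[1],p[0])),np.hypot(*p[:2]))
print("head px now",proj(c,U+[0,0,.1]), c["fx"])
E
```

```text
before [-0.03712162  0.0107276   0.062     ] 163.88149279239326 0.038640605163900776
after [-0.01705097  0.03941348  0.062     ] 113.39416889096532 0.04294366204132488
head px now (np.float64(558.0376036866415), np.float64(177.36013490921354)) 348.0583903819213
```

The wheel turned about -50°, which is exactly to where the finger left it, and stayed there for more than 0.2 s. So it binds and goes to the square tray. Now rise, open and centre over the unit.

```bash
python3 -m crank '[{"x":0,"y":0,"z":-0.04,"ax":0,"ay":0,"az":0,"claw":-1},{"x":0,"y":0,"z":-0.08,"ax":0,"ay":0,"az":0,"claw":-1},{"x":0.02,"y":-0.015,"z":-0.11,"ax":0,"ay":0,"az":0,"claw":-1},{"x":0.05,"y":-0.035,"z":-0.11,"ax":0,"ay":0,"az":0,"claw":-1},{"x":0.078,"y":-0.05,"z":-0.11,"ax":0,"ay":0,"az":0,"claw":-1}]'
python3 -m crank '[{"x":0,"y":0,"z":0,"ax":0,"ay":0,"az":0,"claw":-1},{"x":0,"y":0,"z":0,"ax":0,"ay":0,"az":0,"claw":-1},{"x":0,"y":0,"z":0,"ax":0,"ay":0,"az":0,"claw":-1},{"x":0,"y":0,"z":0,"ax":0,"ay":0,"az":0,"claw":-1},{"x":0,"y":0,"z":0,"ax":0,"ay":0,"az":0,"claw":-1}]'
python3 - <<'E'
from h import *
c=camera("wrist"); rel(U+[0,0,.066]); u,v=proj(c,U+[0,0,.1]); print(u,v)
cv2.drawMarker(c["color"],(int(u),int(v)),(0,0,255),0,20,1)
cv2.imwrite("pics/w4.png",c["color"])
E
```

```text
time: 3.62
ee_pos: [0.5403, 0.0157, 0.1619]
eef_rot: [0.819, 0.574, 0.002, 0.001]
ft_force: [0.4, 0.6, -0.4]
width: 0.0259
time: 4.03
ee_pos: [0.5396, 0.0129, 0.1593]
eef_rot: [0.819, 0.573, -0.0, 0.0]
ft_force: [0.2, 0.2, -0.7]
width: 0.0592
t 4.0833 at [0.5396 0.0129 0.1594] z [-0. -0. -1.] rel [ 0.0028 -0.      0.0933]
324.12210132224357 213.9110393469065
```

View pics/w4.png

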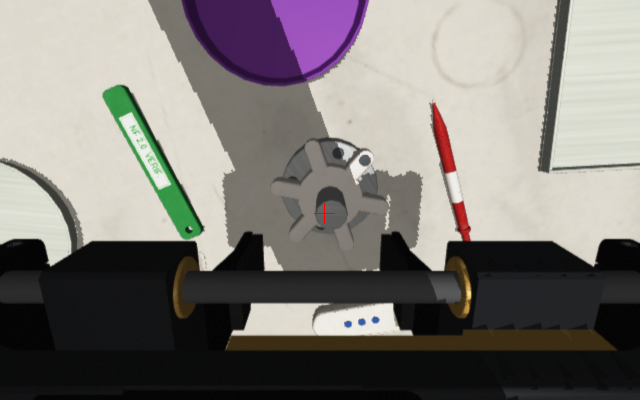

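The head top appears at about (330,213), and my projection puts it at (324,214), so there are a few mm of offset along the jaw axis. I'll fit it more carefully.

```bash
python3 - <<'E'
from h import *
c=camera("wrist"); g=cv2.cvtColor(c["color"],cv2.COLOR_BGR2GRAY)[170:250,280:380]
g=cv2.createCLAHE(4,(2,2)).apply(g)
h=cv2.HoughCircles(g,cv2.HOUGH_GRADIENT,1,10,param1=60,param2=8,minRadius=12,maxRadius=20)
for q in h[0][:4]:
    print(q+[280,170,0],plane(c,q[0]+280,q[1]+170,.1), "r mm",q[2]/c["fx"]*(c["eye"][2]-.1)*1000)
rel(U+[0,0,.066])
o=cv2.imread("pics/w3.png"); cv2.imwrite("pics/w5.png",np.hstack([cv2.resize(c["color"][160:260,270:390],(480,400)),cv2.resize(o[130:230,500:620],(300,250))[:, :].repeat(1,0) if 0 else cv2.resize(o[130:230,500:575],(300,400))]))
E
```

```text
[331.5        216.5         16.10000038] [0.54390262 0.01962299 0.1       ] r mm 10.22576173534484
[330.5        201.5         15.60000038] [0.53378716 0.0225097  0.1       ] r mm 9.90819103987075
[319.5        246.5         19.39999962] [0.56161601 0.00458038 0.1       ] r mm 12.321724701920365
[333.5        232.5         18.20000076] [0.55518931 0.01706007 0.1       ] r mm 11.559557173973232
t 4.1333 at [0.5396 0.0131 0.1594] z [-0. -0. -1.] rel [0.0026 0.     0.0934]
```

View pics/w5.png

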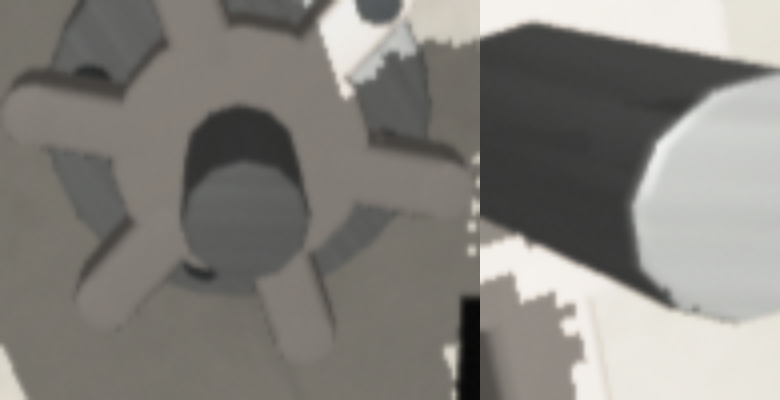

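Both wrist views place the axis about 5 mm further along tool +x, at about (0.543, 0.0195). I'll use that and descend.

```bash
python3 -m crank '[{"x":0.007,"y":0.001,"z":0.01,"ax":0,"ay":0,"az":0,"claw":-1},{"x":0.007,"y":0.001,"z":0.035,"ax":0,"ay":0,"az":0,"claw":-1},{"x":0.007,"y":0.001,"z":0.06,"ax":0,"ay":0,"az":0,"claw":-1},{"x":0.007,"y":0.001,"z":0.08,"ax":0,"ay":0,"az":0,"claw":-1},{"x":0.007,"y":0.001,"z":0.091,"ax":0,"ay":0,"az":0,"claw":-1}]'
python3 -m crank '[{"x":0,"y":0,"z":0,"ax":0,"ay":0,"az":0,"claw":-1},{"x":0,"y":0,"z":0,"ax":0,"ay":0,"az":0,"claw":-1},{"x":0,"y":0,"z":0,"ax":0,"ay":0,"az":0,"claw":-1},{"x":0,"y":0,"z":0,"ax":0,"ay":0,"az":0,"claw":0},{"x":0,"y":0,"z":0,"ax":0,"ay":0,"az":0,"claw":0.3}]'
python3 - <<'E'
from h import *
c=camera("wrist"); rel([.543,.0195,.066]); cv2.imwrite("pics/w6.png",c["color"])
E
```

```text
time: 4.55
ee_pos: [0.5415, 0.0203, 0.0654]
eef_rot: [0.819, 0.574, -0.002, -0.001]
ft_force: [0.2, 0.0, -0.3]
width: 0.0866
time: 4.97
ee_pos: [0.5436, 0.0203, 0.0696]
eef_rot: [0.819, 0.574, 0.001, 0.0]
ft_force: [0.3, 0.4, -0.1]
width: 0.08
t 5.0167 at [0.5435 0.0203 0.0695] z [ 0.002  0.    -1.   ] rel [-0.0009 -0.0002  0.0035]
```

View pics/w6.png

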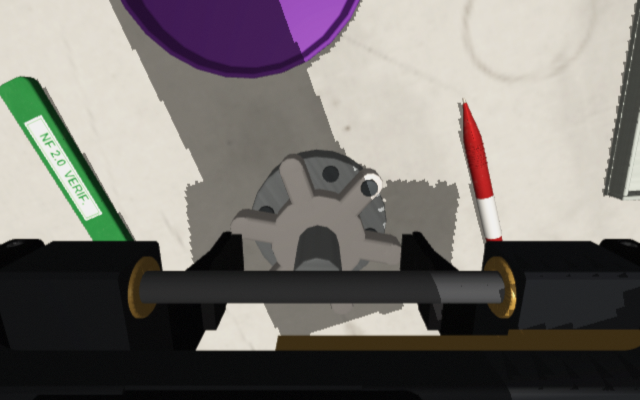

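The head is at column 318, centred between the fingers (mid 320). I'll close on it.

```bash
for i in 1 2 3; do python3 -m crank '[{"x":0,"y":0,"z":0,"ax":0,"ay":0,"az":0,"claw":1},{"x":0,"y":0,"z":0,"ax":0,"ay":0,"az":0,"claw":1},{"x":0,"y":0,"z":0,"ax":0,"ay":0,"az":0,"claw":1},{"x":0,"y":0,"z":0,"ax":0,"ay":0,"az":0,"claw":1},{"x":0,"y":0,"z":0,"ax":0,"ay":0,"az":0,"claw":1}]' 45; done
```

```text
time: 5.43
ee_pos: [0.5429, 0.0202, 0.0686]
eef_rot: [0.819, 0.574, 0.0, -0.0]
ft_force: [0.7, 0.8, -1.6]
width: 0.0444
time: 5.85
ee_pos: [0.5426, 0.0195, 0.0684]
eef_rot: [0.819, 0.574, -0.0, 0.0]
ft_force: [-1.4, -3.5, 0.5]
width: 0.0211
time: 6.27
ee_pos: [0.5428, 0.0198, 0.0685]
eef_rot: [0.819, 0.574, -0.0, 0.0]
ft_force: [-1.1, -4.9, 0.3]
width: 0.0206
```

```bash
python3 -m crank '[{"x":0,"y":0,"z":-0.01,"ax":0,"ay":0,"az":0,"claw":1},{"x":0,"y":0,"z":-0.025,"ax":0,"ay":0,"az":0,"claw":1},{"x":0,"y":0,"z":-0.045,"ax":0,"ay":0,"az":0,"claw":1},{"x":0,"y":0,"z":-0.06,"ax":0,"ay":0,"az":0,"claw":1},{"x":0,"y":0,"z":-0.06,"ax":0,"ay":0,"az":0,"claw":1}]'
python3 -m crank '[{"x":0.015,"y":-0.005,"z":0,"ax":0,"ay":0,"az":0,"claw":1},{"x":0.035,"y":-0.012,"z":0,"ax":0,"ay":0,"az":0,"claw":1},{"x":0.06,"y":-0.02,"z":0,"ax":0,"ay":0,"az":0,"claw":1},{"x":0.085,"y":-0.029,"z":0,"ax":0,"ay":0,"az":0,"claw":1},{"x":0.11,"y":-0.038,"z":0,"ax":0,"ay":0,"az":0,"claw":1}]'
python3 -m crank '[{"x":0.025,"y":-0.009,"z":0,"ax":0,"ay":0,"az":0,"claw":1},{"x":0.045,"y":-0.016,"z":0,"ax":0,"ay":0,"az":0,"claw":1},{"x":0.06,"y":-0.021,"z":0,"ax":0,"ay":0,"az":0,"claw":1},{"x":0.07,"y":-0.024,"z":0,"ax":0,"ay":0,"az":0,"claw":1},{"x":0.07,"y":-0.024,"z":0,"ax":0,"ay":0,"az":0,"claw":1}]'
python3 - <<'E'
from h import *
c=camera("wrist"); rel([.5477,.298,.13]); cv2.imwrite("pics/w7.png",c["color"])
E
```

```text
time: 6.68
ee_pos: [0.5444, 0.0214, 0.1315]
eef_rot: [0.819, 0.574, 0.002, 0.0]
ft_force: [0.4, 0.0, -7.6]
width: 0.0208
time: 7.1
ee_pos: [0.5436, 0.1383, 0.1273]
eef_rot: [0.819, 0.574, -0.001, -0.001]
ft_force: [0.5, 1.0, -8.3]
width: 0.021
time: 7.52
ee_pos: [0.5447, 0.2139, 0.1273]
eef_rot: [0.818, 0.576, -0.0, -0.001]
ft_force: [0.6, 0.9, -7.7]
width: 0.0209
t 7.5667 at [0.5451 0.2117 0.1275] z [-0.002 -0.    -1.   ] rel [ 0.0821 -0.0268 -0.0025]
```

View pics/w7.png

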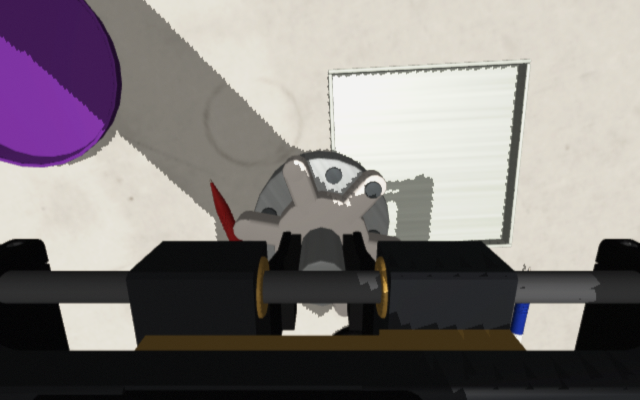

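The unit is held and lifted. The tray's outer corners are at (330,71), (529,63) and (508,243).

```bash
python3 - <<'E'
from h import *
c=camera("wrist"); P=[plane(c,*q,.016) for q in((330,71),(529,63),(508,243))]
m=(P[0]+P[2])/2; print(np.linalg.norm(P[0]-P[1]),np.linalg.norm(P[1]-P[2]),m); rel([m[0],m[1],.0725]); rel([.5477,.298,.0725])
E
```

```text
0.1464575153351201 0.14297886263599124 [0.54929035 0.29849492 0.016     ]
t 7.6167 at [0.5455 0.2101 0.1277] z [-0.001 -0.001 -1.   ] rel [ 0.0845 -0.0265  0.0551]
t 7.6167 at [0.5455 0.2101 0.1277] z [-0.001 -0.001 -1.   ] rel [ 0.0835 -0.0279  0.0551]
```

```bash
python3 -m crank '[{"x":0.02,"y":-0.007,"z":0,"ax":0,"ay":0,"az":0,"claw":1},{"x":0.042,"y":-0.014,"z":0,"ax":0,"ay":0,"az":0,"claw":1},{"x":0.064,"y":-0.021,"z":0,"ax":0,"ay":0,"az":0,"claw":1},{"x":0.079,"y":-0.025,"z":0,"ax":0,"ay":0,"az":0,"claw":1},{"x":0.084,"y":-0.027,"z":0,"ax":0,"ay":0,"az":0,"claw":1}]'
python3 -m crank '[{"x":0,"y":0,"z":0,"ax":0,"ay":0,"az":0,"claw":1},{"x":0,"y":0,"z":0.008,"ax":0,"ay":0,"az":0,"claw":1},{"x":0,"y":0,"z":0.02,"ax":0,"ay":0,"az":0,"claw":1},{"x":0,"y":0,"z":0.032,"ax":0,"ay":0,"az":0,"claw":1},{"x":0,"y":0,"z":0.042,"ax":0,"ay":0,"az":0,"claw":1}]'
python3 -m crank '[{"x":0,"y":0,"z":0.003,"ax":0,"ay":0,"az":0,"claw":1},{"x":0,"y":0,"z":0.004,"ax":0,"ay":0,"az":0,"claw":1},{"x":0,"y":0,"z":0.004,"ax":0,"ay":0,"az":0,"claw":1},{"x":0,"y":0,"z":0.004,"ax":0,"ay":0,"az":0,"claw":1},{"x":0,"y":0,"z":0.004,"ax":0,"ay":0,"az":0,"claw":1}]'
python3 - <<'E'
from h import *
rel([.549,.298,.0715])
E
```

```text
time: 8.03
ee_pos: [0.5488, 0.3009, 0.1282]
eef_rot: [0.818, 0.575, 0.0, -0.001]
ft_force: [-0.4, 0.8, -7.9]
width: 0.0206
time: 8.45
ee_pos: [0.5487, 0.2971, 0.0843]
eef_rot: [0.819, 0.574, -0.001, 0.0]
ft_force: [-0.5, -1.0, -8.4]
width: 0.0205
time: 8.87
ee_pos: [0.5496, 0.299, 0.0832]
eef_rot: [0.819, 0.574, 0.001, -0.0]
ft_force: [-1.3, -0.4, -7.0]
width: 0.021
t 8.8667 at [0.5496 0.299  0.0832] z [ 0.001  0.001 -1.   ] rel [-0.0011 -0.0002  0.0117]
```

```bash
python3 -m crank '[{"x":0,"y":0,"z":0.003,"ax":0,"ay":0,"az":0,"claw":1},{"x":0,"y":0,"z":0.006,"ax":0,"ay":0,"az":0,"claw":1},{"x":0,"y":0,"z":0.009,"ax":0,"ay":0,"az":0,"claw":1},{"x":0,"y":0,"z":0.01,"ax":0,"ay":0,"az":0,"claw":1},{"x":0,"y":0,"z":0.01,"ax":0,"ay":0,"az":0,"claw":1}]'
python3 -m crank '[{"x":0,"y":0,"z":0.001,"ax":0,"ay":0,"az":0,"claw":1},{"x":0,"y":0,"z":0.002,"ax":0,"ay":0,"az":0,"claw":1},{"x":0,"y":0,"z":0.002,"ax":0,"ay":0,"az":0,"claw":1},{"x":0,"y":0,"z":0.002,"ax":0,"ay":0,"az":0,"claw":1},{"x":0,"y":0,"z":0.002,"ax":0,"ay":0,"az":0,"claw":1}]'
```

```text
time: 9.28
ee_pos: [0.5488, 0.2986, 0.072]
eef_rot: [0.819, 0.574, -0.0, -0.0]
ft_force: [0.2, -0.2, -8.2]
width: 0.0206
time: 9.7
ee_pos: [0.5495, 0.2987, 0.0714]
eef_rot: [0.819, 0.574, 0.0, -0.0]
ft_force: [-4.8, -3.3, 3.6]
width: 0.0209
```

Contact: the force went from -8 to +3.6 N. Release slowly, then retreat straight up.

```bash
for i in 1 2; do python3 -m crank '[{"x":0,"y":0,"z":0,"ax":0,"ay":0,"az":0,"claw":-1},{"x":0,"y":0,"z":0,"ax":0,"ay":0,"az":0,"claw":-1},{"x":0,"y":0,"z":0,"ax":0,"ay":0,"az":0,"claw":-1},{"x":0,"y":0,"z":0,"ax":0,"ay":0,"az":0,"claw":-1},{"x":0,"y":0,"z":0,"ax":0,"ay":0,"az":0,"claw":-1}]'; done
python3 -m crank '[{"x":0,"y":0,"z":-0.02,"ax":0,"ay":0,"az":0,"claw":-1},{"x":0,"y":0,"z":-0.05,"ax":0,"ay":0,"az":0,"claw":-1},{"x":0,"y":0,"z":-0.09,"ax":0,"ay":0,"az":0,"claw":-1},{"x":0,"y":0,"z":-0.12,"ax":0,"ay":0,"az":0,"claw":-1},{"x":0,"y":0,"z":-0.12,"ax":0,"ay":0,"az":0,"claw":-1}]'
python3 -m crank '[{"x":0,"y":0,"z":0,"ax":0,"ay":0,"az":0,"claw":-1},{"x":0,"y":0,"z":0,"ax":0,"ay":0,"az":0,"claw":-1},{"x":0,"y":0,"z":0,"ax":0,"ay":0,"az":0,"claw":-1},{"x":0,"y":0,"z":0,"ax":0,"ay":0,"az":0,"claw":-1},{"x":0,"y":0,"z":0,"ax":0,"ay":0,"az":0,"claw":-1}]'
python3 - <<'E'
from h import *
w=camera("wrist"); s=camera("side")
cv2.imwrite("pics/f.png",np.hstack([cv2.resize(w["color"],(480,300)),cv2.resize(s["color"][80:205,250:383],(319,300),interpolation=3)]))
E
```

```text
time: 10.12
ee_pos: [0.5495, 0.299, 0.0707]
eef_rot: [0.819, 0.574, 0.0, -0.0]
ft_force: [-0.1, 0.3, -0.1]
width: 0.0463
time: 10.53
ee_pos: [0.5492, 0.2988, 0.0705]
eef_rot: [0.819, 0.574, 0.0, -0.0]
ft_force: [-0.1, -1.4, -0.4]
width: 0.0793
time: 10.95
ee_pos: [0.5519, 0.3001, 0.1979]
eef_rot: [0.819, 0.574, 0.005, 0.0]
ft_force: [0.7, 0.3, 0.2]
width: 0.0867
time: 11.37
ee_pos: [0.5488, 0.2985, 0.1894]
eef_rot: [0.819, 0.574, -0.001, -0.0]
ft_force: [0.5, -0.4, 0.4]
width: 0.0871
```

View pics/f.png

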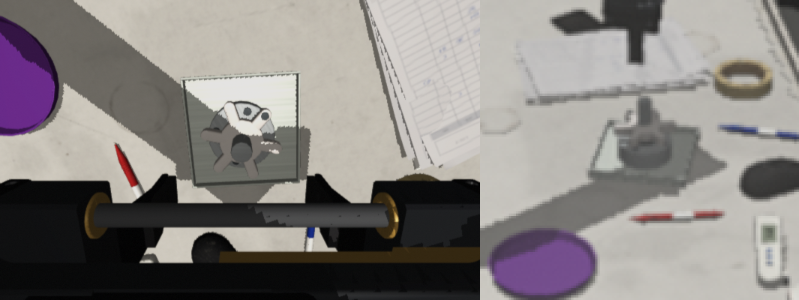

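The unit stands upright in the middle of the tray: foot about (242,130), tray centre about (242,130). The gripper is clear above it.

```bash
python3 -c "from bench import close_job; print(close_job())"
```

```text
the job is handed in; nothing more can be done
None
```

The star wheel binds, so I stood the unit upright in the square tray and handed the job in at about 11.5 s.

- **Spin test:** I pushed a wheel tip sideways at about 0.2 m/s with the closed fingers. The wheel turned about 50°, just to where the finger left it. It then showed no movement in six wrist pictures over 0.25 s, the first taken by my estimate 0.1 to 0.2 s after the finger let go. I pushed only once.
- **Placing:** I gripped the axle head and lifted the unit about 60 mm. I then lowered it until the wrist force showed it resting on the tray floor, released it and drew straight up.
- **Last checks:** The final wrist and side pictures show the unit upright near the centre of the tray, with the gripper clear above it. Two separate measurements of the tray centre agreed within 2 mm.
- **Disagreement:** The top and side cameras put the unit about 5 mm away from where the wrist camera did. I used the wrist value, and the grasp came out centred. I did not find the cause; it may be camera calibration or a slight shift of the unit during the push.

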